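# Change the die in a lever eyelet press and nip it at the third click

## Robot

A 6-joint arm with a two-finger parallel gripper is mounted at the origin on a cart in front of the work surface, level with it; the furniture and walls round the work are solid. World frame = base frame: x ahead of the robot, y to its left, z up, the work surface at z = 0. Lengths are in m, angles in rad, forces in N, time in s.
With the tool pointing down it reaches from about 0.35 to 0.875 m from the base axis. Payload 4.2 kg.
Tool frame: the origin (TCP) lies between the finger pads; the fingertips stand 14 mm ahead of it and the grasp point (between the pads) lies 5 mm behind it; z points along the fingers, y is the direction in which the jaws open and shut (so a half turn about z gives the same grasp; the last joint's range is limited). The gripper opens to 85 mm and grips with 20 to 120 N. Pads are 22 mm wide; open, the fingers measure 114 mm over their backs; the gripper's body (76 mm by 85 mm) begins 54 mm behind the grasp point. The pads swing forward as they close: fully open they stand 13 mm farther back than shut.
Start: joints at [1.401, 0.385, 0.008, 0, -1.194, -0.259], TCP at [0.26, 0.568, 0.245] pointing down, gripper open.
Joint ranges: [-3.14, 3.14], [-1.21, 2.06], [-1.07, 1.41], [-3.16, 2.05], [-2.99, -0.16], [-3.1, 3.1]. Speed limits (rad/s): [2.79, 2.79, 3.14, 3.14, 3.14, 3.14].

## Interface

Orientations are given as a 3x3 rotation matrix whose columns are the frame's x, y, z axes.
In Python, from plant import manip, eyes, order gives the robot as it stands.
- The arm moves only by the shell command python3 -m inch 'ROWS'. ROWS is a JSON object of lists of equal length, an entry for each row: "translation": the shift along the world's x, y, z in m, a list of three; "dr": the turn, a rotation vector about the world's x, y, z in degrees, a list of three; "gripper": the opening, from 0 (shut) to 1 (fully open). In form: {"translation": [[tx, ty, tz], ...], "dr": [[wx, wy, wz], ...], "gripper": [gripper, ...]}. A call has 1 to 12 rows; each row is the pose to reach, as a shift and turn from the pose measured when the call began; what a row does not reach only later rows make up. A row lasts 1/8 s, in which the tool goes at most 62.5 mm and 10.7 degrees, less where a joint would pass 70% of its speed; a pose out of reach is approached as far as the arm can. A call with a gripper value outside its range is refused whole. The fingers move at their own pace and stop on an object; the grip force is fixed at half the most. Time passes only in rows, so rows that repeat a pose let the fingers close. It gives the time, the measured TCP pose, the force and the opening at its end, in the units of the state.
- manip.observe(): the state, without advancing time (a new reading comes with each control period).
- eyes.capture(name): name is "scene" or "top"; returns (picture, depth): 384x512x3 uint8, red, green, blue; 384x512 float32, m along the optical axis (not along the pixel's ray), 0 where there is no reading.
- eyes.camera_info(name): a dict with "mtx" (3x3 intrinsics, pixels), "eye" and "orientation" of the camera in the world. Camera axes: x right, y up, looking along -z (the intrinsics and any distortion apply to the point x, -y, -z); pixel columns grow to the right and rows downward; lengths in m; the calibration is good to about 2 mm. A picture is of the moment at which its call begins. camera_info takes no time and is no camera call.
- order.sign_off(): hands the job in, once; it reports no verdict.
The state is a dict: "clock": time; "joint_pos": joint angles; "joint_vel": joint speeds; "joint_efforts": joint torques, N m; "tool_pos": TCP position; "orientation": TCP orientation; "wrist_force": force on the tool from outside, world axes, zero at the start; "torque": the same for the moment, N m; "finger_gap": opening from 0.0 (shut) to 1.0 (fully open).
Only numpy, scipy, OpenCV 4.12 (cv2) and the standard library are available. Lean on these libraries where they do the work, as an engineer would, in place of code of your own. Each camera call takes 0.05 s, during which the arm holds its last target.

## Task

Fit a die in the lever eyelet press: lift the top die off the stack and seat it fully home in the socket of the press bed, leaving the other dies stacked. Then swing the press lever down until you have felt exactly the third click, never going on to a fourth, so that the sprung punch nips the die; finish still holding the lever there by its grip, because it springs up if you let go and I am about to tighten the die's set screw. Leave the other things on the table alone.

Things in the scene. Friction and masses are not known exactly. Their poses are not given: they have to be found in the camera images.
- press: Fixed grey lever press, cast base 215 x 104 mm. Origin: on the table under the middle of the press; x runs from the front (socket, toward the robot) to the back (hinge), y to the left, z up. The steel bed (80 x 84 mm) has its top at z = 40 mm.
- press_socket (a point): Mouth of the round die socket, on its axis, in the top face of the bed (press frame x = -30 mm, y = 0, z = 40 mm). Bore 33 mm, 20 mm deep, mouth bevelled. Above it is free while the lever stands open.
- press_hinge (a point): Point on the hinge line of the lever, in the middle plane of the press: 70 mm behind the press origin, 100 mm above the table. The line is parallel to the press's y. Two cheeks stand 20 mm to either side of it.
- die_stand: Fixed wooden block 86 x 86 x 18 mm with a 33 mm hole that holds the stack of three dies. Origin: centre of its underside, on the table.
- die_top: Topmost of three alike steel dies stacked in the stand (about 0.14 kg): drum 45.6 mm in diameter, z = 10 to 28 mm, on a foot 29 mm in diameter, 10 mm long; in its top a recess 33 mm wide, 10.5 mm deep, for the next die's foot. Origin: centre of the foot's underside, z up: 44 mm above the table in the stack, 30 mm when home in the press (drum on the bed). Take it by the drum from above.
- die_middle: The second die of the stack, same form and same origin; its origin is 26 mm above the table. It stays in the stack.
- die_bottom: The lowest die of the stack, same form and same origin, its foot in the stand; its origin is 8 mm above the table. It stays.
- press_lever (a joint): Lever angle, rad: 0 = open, standing 100 degrees above level, leaning back; grows as it swings forward (to the robot) and down; 1.745 = level. It springs back to 0 if let go (2 N at the grip when open, 5 N when level). A pawl on its tail runs free at first, then rides over the sector's teeth, a click each, 0.12 rad apart: some 4 N more at the grip 0.03 rad before a crest, 4 N less 0.04 rad after.
- grip_mid (a point): Middle of the lever's grip, a black sleeve 19 mm in diameter, 82 mm long, parallel to the hinge, on the left of the lever; it turns freely, so it can be pinched from above and led round with the gripper's direction unchanged. The point is 175 mm from the hinge line, 63 mm left of the press's middle plane; 272 mm above the table when open, 100 mm when level. The arm is next to the right end.
- lever_grip: The same black sleeve; origin at its right-hand end, on its axis, which is its y; it turns with the sleeve. Hold the lever by it.
- click_sector: Toothed steel sector right of the hinge, clamped in a setting that differs by up to +-0.07 rad from job to job, so the clicks come earlier or later. Origin on the hinge line. In the sector's own frame the pawl passes the first tooth when grip_mid is at z = 52 mm, the second at 31, the third at 10.5, the fourth at -10.5 mm; z = 0 is the middle of the notch after the third click.
- punch: Sprung punch on the lever, 99 mm from the hinge line, round nose 13 mm in diameter; origin at the tip of the nose. It slides up to 32 mm into its holder (3 N at first, 250 N/m). It meets the seated die between the second and third click or just before and adds 2 to 5 N at the grip.
- eyelet_tin: Flat hinged tin, 64 x 88 x 24 mm, in front of the press; a bystander. Origin: centre of its underside.
- screwdriver: Small screwdriver, 128 mm long, lying at the front of the table; a bystander. Origin: centre of its underside.
- eyelet_pliers: Eyelet pliers, 165 mm long, lying at the back left; a bystander. Origin: centre of the underside.
- thread_spool: Thread spool, 27 mm in diameter, 52 mm tall, standing right of the press; a bystander. Origin: centre of its underside.
- chalk: Piece of tailor's chalk, 35 x 39 x 8 mm, right of the press; a bystander. Origin: centre of its underside.
Not all that is in view belongs to the job. Leave any blue or green look-alike of the die_top alone.

How it is judged:
By the outcome, as a careful person would: the job done as asked, in the order asked, and still so for the second after the job is handed in, while the arm keeps its last pose, push and grip.
It also fails if it takes over 72 s, if anything falls off the work surface, if the arm or the gripper's body presses on something with over 40 N, if the wrist force passes 120 N, or if a joint passes its speed limit or range.

## Working session

There is one attempt and no reset: what is moved stays moved. The work goes in short steps, Python scripts to look and compute and a shell command to move; the robot and the scene stay as the last step left them, time stands still between calls to the robot, and variables do not carry over. Pictures are saved under pics/ and viewed, and the job is handed in when it is done.

```bash
ls; mkdir -p pics
cat > h.py <<'E'
import numpy as np,cv2
from plant import manip,eyes,order
def cap(n,f):
    im,d=eyes.capture(n); cv2.imwrite('pics/%s.png'%f,im[:,:,::-1]); np.savez('/tmp/%s.npz'%f,im=im,d=d); return im,d
def ray(n,u,v):
    c=eyes.camera_info(n);K=np.array(c['mtx']);D=c.get('distortion',None)
    p=np.linalg.inv(K)@np.array([u,v,1.]); R=np.array(c['orientation'])
    return np.array(c['eye']),R@np.array([p[0],-p[1],-p[2]])
def onz(n,u,v,z):
    e,r=ray(n,u,v); return e+r*(z-e[2])/r[2]
def proj(n,P):
    c=eyes.camera_info(n);R=np.array(c['orientation']);q=R.T@(np.array(P)-np.array(c['eye']));q=np.array([q[0],-q[1],-q[2]]);q=np.array(c['mtx'])@q;return q[:2]/q[2]
def cloud(n,d):
    c=eyes.camera_info(n);K=np.array(c['mtx']);v,u=np.mgrid[:d.shape[0],:d.shape[1]]
    p=np.stack([u,v,np.ones_like(u)],-1)@np.linalg.inv(K).T*d[...,None]
    p=p*[1,-1,-1]; return p@np.array(c['orientation']).T+np.array(c['eye'])
E
python3 - <<'E'
from h import *
print(manip.observe())
for n in('scene','top'):print(n,eyes.camera_info(n));cap(n,n+'0')
E
```

```text
pics
{'clock': 0.0, 'joint_pos': array([ 1.40058289e+00,  3.85568911e-01,  6.59190868e-03, -4.95450146e-04,
       -1.19397670e+00, -2.58578079e-01]), 'joint_vel': array([-1.70444965e-04, -3.55349137e-04, -8.67476601e-05, -7.07647586e-04,
       -1.03868397e-03, -4.60874560e-04]), 'joint_efforts': array([-1.41403842e-03, -3.92290199e+01,  1.88401294e+01,  4.18615624e+00,
       -4.53385088e-03, -2.37407811e-06]), 'tool_pos': array([0.25962091, 0.56790962, 0.24420134]), 'orientation': array([[ 9.09392889e-01, -4.15937377e-01, -8.19468510e-04],
       [-4.15938171e-01, -9.09390589e-01, -2.04812192e-03],
       [ 1.06673510e-04,  2.20339575e-03, -9.99997567e-01]]), 'wrist_force': array([-0.01027015,  0.11914493,  0.09822748]), 'torque': array([-0.00869776,  0.00506713,  0.02507858]), 'finger_gap': 1.0012719418476}
scene {'mtx': array([[346.92876802,   0.        , 257.7874318 ],
       [  0.        , 346.92876802, 192.02268356],
       [  0.        ,   0.        ,   1.        ]]), 'eye': array([-0.00540222, -0.22896597,  0.83336837]), 'orientation': array([[ 0.56644608,  0.59257083, -0.57271167],
       [-0.82407498,  0.41257772, -0.38817529],
       [ 0.00626672,  0.69183772,  0.72202583]])}
top {'mtx': array([[450.73330306,   0.        , 258.36094777],
       [  0.        , 450.73330306, 196.3603485 ],
       [  0.        ,   0.        ,   1.        ]]), 'eye': array([0.39036768, 0.13037825, 1.2181757 ]), 'orientation': array([[-0.02886301,  0.99126664, -0.12867545],
       [-0.99935887, -0.02588827,  0.02473141],
       [ 0.02118424,  0.12930678,  0.99137833]])}
```

View pics/scene0.png

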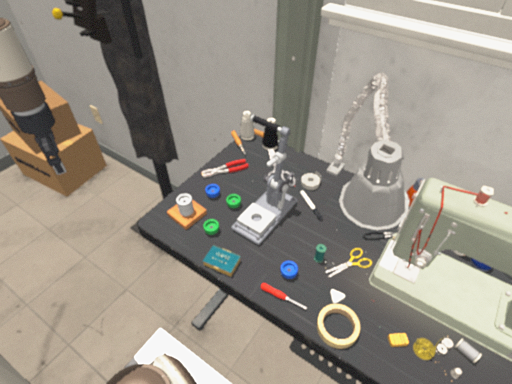

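View pics/top0.png

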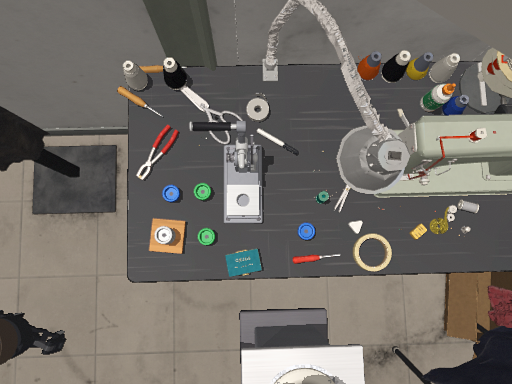

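The top view shows the stack on its orange stand at about (165,235), the press socket at (242,199) and the black grip at (210,126). The blue rings at (171,193) and (306,231) and the green ones at (202,191) and (206,237) are look-alikes. The steel-grey drum on the stand fits the description of die_top, so I'll enlarge that area to confirm.

Run:
```python
from h import *
a=np.load('/tmp/top0.npz');b=np.load('/tmp/scene0.npz')
t=a['im'][105:285,120:300];s=b['im'][110:280,160:330]
o=np.hstack([cv2.resize(t,(400,400),interpolation=2),cv2.resize(s,(400,400),interpolation=2)])
cv2.imwrite('pics/crop0.png',o[:,:,::-1])
P=cloud('top',a['d'])
for u,v in[(163,236),(150,222),(180,222),(242,199),(232,180),(255,215),(210,126),(195,126),(225,126),(243,240),(300,260)]:print(u,v,P[v,u].round(4))
```

```text
163 236 [0.445  0.3472 0.0628]
150 222 [ 0.4867  0.3943 -0.0028]
180 222 [0.483  0.3107 0.0171]
242 199 [0.5396 0.1445 0.0225]
232 180 [0.591  0.1699 0.0264]
255 215 [0.495  0.1111 0.0316]
210 126 [0.666  0.2059 0.2816]
195 126 [0.6666 0.2377 0.282 ]
225 126 [0.6655 0.1739 0.2808]
243 240 [0.4311 0.1447 0.0025]
300 260 [ 0.3737 -0.0051  0.0143]
```

View pics/crop0.png

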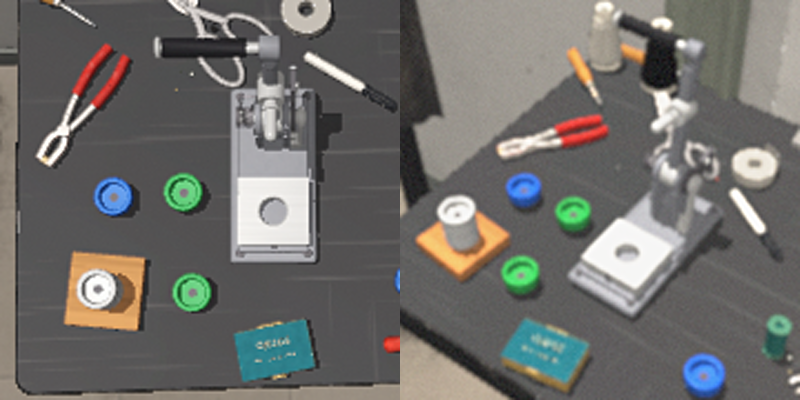

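The crop confirms it. The only steel-coloured die is the top of the stack on the wooden stand, at about (97,290) left and (458,213) right. The blue and green rings lie loose on the table. Next I'll measure it precisely.

Run:
```python
from h import *
for n,ctr in(('top',[(163,235),(242,199)]),('scene',[(185,205),(257,217)])):
    a=np.load('/tmp/%s0.npz'%n);im=a['im']
    tiles=[]
    for (u,v) in ctr:
        c=im[v-22:v+22,u-22:u+22]; tiles.append(cv2.resize(c,(396,396),interpolation=cv2.INTER_NEAREST))
    cv2.imwrite('pics/z_%s.png'%n,np.hstack(tiles)[:,:,::-1])
    P=cloud(n,a['d']);
    # table level check
    m=(abs(P[...,2])<.012)&(P[...,0]>.35)&(P[...,0]<.6)&(P[...,1]>0)&(P[...,1]<.4);print(n,'table z',np.median(P[...,2][m]))
    # bed
    m=(abs(P[...,2]-.04)<.007)&(P[...,0]>.45)&(P[...,0]<.65)&(P[...,1]>.08)&(P[...,1]<.22)
    q=P[m];print('bed',m.sum(),q.mean(0),cv2.minAreaRect((q[:,:2]*1000).astype(np.float32)))
    # stand
    m=(abs(P[...,2]-.018)<.006)&(im[...,0]>1.5*im[...,2].astype(int))&(P[...,1]>.28)&(P[...,0]<.55)
    q=P[m];print('stand',m.sum(),cv2.minAreaRect((q[:,:2]*1000).astype(np.float32)))
    m=(P[...,2]>.06)&(P[...,1]>.3)&(P[...,1]<.4)&(P[...,0]>.38)&(P[...,0]<.5)
    q=P[m];print('die',m.sum(),np.median(q[:,2]),cv2.minEnclosingCircle((q[:,:2]*1000).astype(np.float32)))
```

```text
top table z 0.0003748732499677665
bed 881 [0.53892932 0.14235404 0.040098  ] ((562.16162109375, 142.34799194335938), (81.9677734375, 138.20034790039062), 88.58914184570312)
stand 756 ((447.95074462890625, 345.21099853515625), (86.77521514892578, 85.92979431152344), 83.73921966552734)
die 235 0.06856501025653317 ((447.7763671875, 344.9266357421875), 22.448638916015625)
scene table z -0.0017837120435095222
bed 626 [0.54392766 0.14189437 0.0379848 ] ((569.5731811523438, 143.34780883789062), (84.9154052734375, 148.19505310058594), 88.48585510253906)
stand 386 ((448.70855712890625, 346.990478515625), (87.7901611328125, 86.76844787597656), 83.82550811767578)
die 131 0.06775166901500995 ((448.55877685546875, 345.6795349121094), 23.812604904174805)
```

View pics/z_top.png

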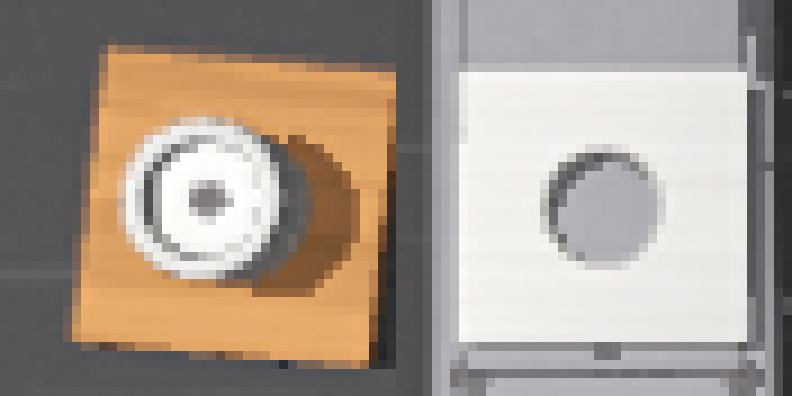

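View pics/z_scene.png

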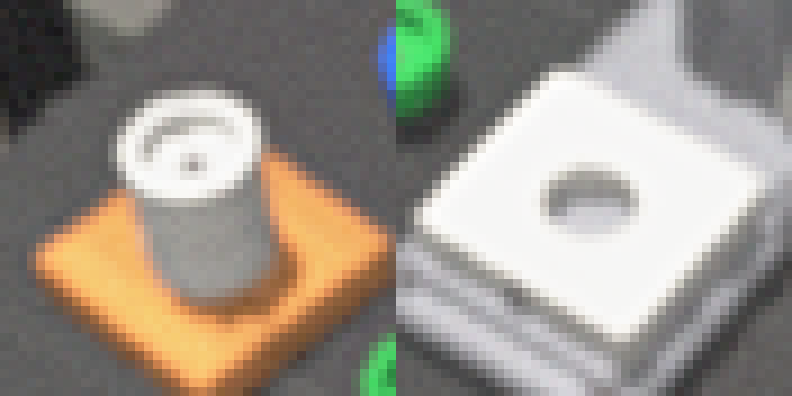

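Run:
```python
from h import *
a=onz('top',242.5,199.7,.04);b=onz('scene',256,216.7,.04);print('socket',a,b)
# die top centre from tile: top tile x 118..283? ring outer
print('die top', onz('top',141+(118+281)/18-.5,213+(115+279)/18-.5,.072), onz('scene',163+(113+266)/18-.5,183+(85+203)/18-.5,.072))
# grip: dark pixels near z .28
for n in('top','scene'):
    z=np.load('/tmp/%s0.npz'%n);im=z['im'].astype(int);P=cloud(n,z['d'])
    m=(im.max(-1)<70)&(P[...,2]>.255)&(P[...,2]<.3)&(P[...,0]>.6)&(P[...,0]<.72)&(P[...,1]>.12)&(P[...,1]<.28)
    q=P[m];v,u=np.nonzero(m);print(n,m.sum(),q.mean(0),q.min(0),q.max(0),u.min(),u.max(),v.min(),v.max(),np.polyfit(q[:,1],q[:,0],1))
# bed yaw, bright pixels on bed
z=np.load('/tmp/top0.npz');im=z['im'].astype(int)
m=np.zeros(im.shape[:2],np.uint8);m[150:225,222:266]=(im[150:225,222:266].min(-1)>215);
n,l,s,c=cv2.connectedComponentsWithStats(m);k=1+s[1:,4].argmax();ys,xs=np.nonzero(l==k)
h=cv2.convexHull(np.stack([xs,ys],1).astype(np.float32))[:,0]
w=np.array([onz('top',x,y,.04)[:2]*1000 for x,y in h],np.float32);print(cv2.minAreaRect(w))
```

```text
socket [0.53551747 0.14298601 0.04      ] [0.53735964 0.14451133 0.04      ]
die top [0.44862193 0.34625657 0.072     ] [0.45004993 0.3468023  0.072     ]
top 331 [0.66665251 0.20384044 0.2792989 ] [0.65790786 0.16315523 0.26470805] [0.67775535 0.24627409 0.28517307] 192 230 122 130 [0.01805873 0.66297142]
scene 124 [0.66247958 0.20000405 0.27482015] [0.65638681 0.16413697 0.2605901 ] [0.67308691 0.24163178 0.27997756] 253 277 117 131 [0.02710966 0.65705753]
((536.1810913085938, 142.9874725341797), (81.9007339477539, 76.96993255615234), 88.5351791381836)
```

```bash
python3 -m inch '{"translation":[[0.03,-0.04,0],[0.08,-0.09,-0.02],[0.12,-0.14,-0.05],[0.16,-0.19,-0.08],[0.189,-0.222,-0.10],[0.189,-0.222,-0.11],[0.189,-0.222,-0.11]],"dr":[[0,0,4],[0,0,8],[0,0,13],[0,0,18],[0,0,23.2],[0,0,23.2],[0,0,23.2]],"gripper":[1,1,1,1,1,1,1]}'
python3 - <<'E'
from h import *
cap('top','t1');cap('scene','s1')
a=[np.load('/tmp/%s1.npz'%k)['im'] for k in 'ts']
o=np.hstack([cv2.resize(a[0][160:280,100:220],(400,400)),cv2.resize(a[1][120:250,120:250],(400,400))])
cv2.imwrite('pics/c1.png',o[:,:,::-1])
E
```

```text
clock: 0.98
tool_pos: [0.4485, 0.3449, 0.1329]
orientation: [[1.0, -0.026, -0.002], [-0.026, -1.0, -0.004], [-0.002, 0.004, -1.0]]
wrist_force: [0.6, 0.6, 0.8]
finger_gap: 0.999
```

View pics/c1.png

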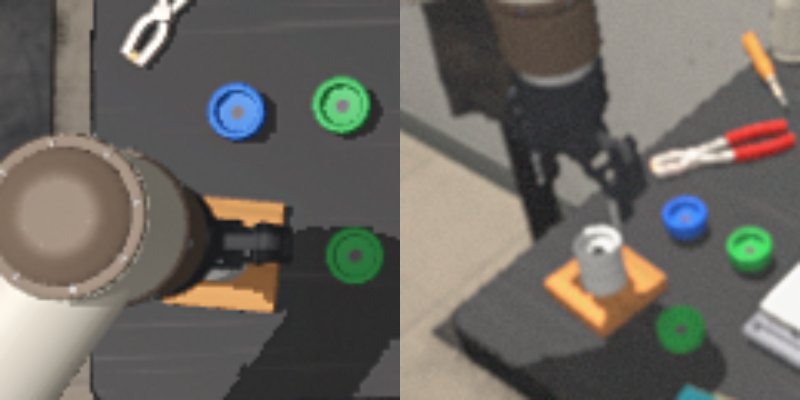

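The gripper is open and centred over the stack. In the scene crop the die is at (600,245), with the jaws either side of it.

```bash
python3 -m inch '{"translation":[[0.0007,0.001,-0.03],[0.0007,0.001,-0.055],[0.0007,0.001,-0.066],[0.0007,0.001,-0.066]],"dr":[[0,0,0],[0,0,0],[0,0,0],[0,0,0]],"gripper":[1,1,1,1]}'
python3 - <<'E'
from h import *
im,d=cap('scene','s2')
o=cv2.resize(im[160:250,140:230],(600,600),interpolation=2)
cv2.imwrite('pics/c2.png',o[:,:,::-1])
E
```

```text
clock: 1.58
tool_pos: [0.4489, 0.3491, 0.069]
orientation: [[1.0, -0.021, 0.001], [-0.021, -1.0, -0.001], [0.001, 0.001, -1.0]]
wrist_force: [-0.7, -0.5, 0.4]
finger_gap: 1.0
```

View pics/c2.png

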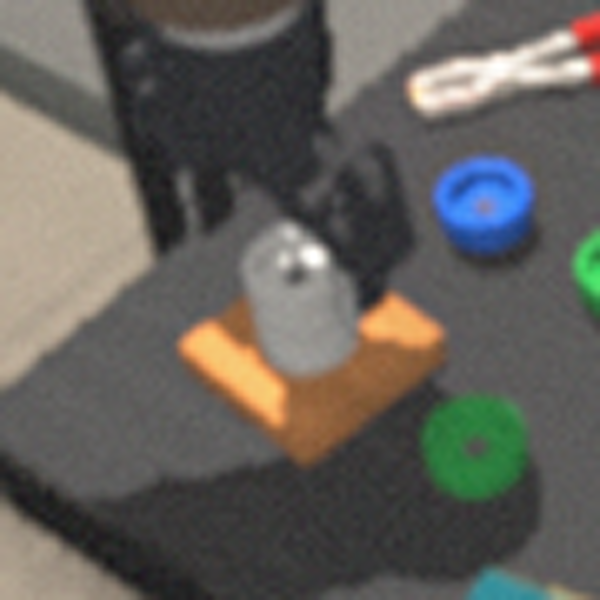

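```bash
python3 -m inch '{"translation":[[0,-0.003,-0.002],[0,-0.003,-0.002]],"dr":[[0,0,0],[0,0,0]],"gripper":[1,1]}'
python3 -m inch '{"translation":[[0,0,0],[0,0,0],[0,0,0],[0,0,0]],"dr":[[0,0,0],[0,0,0],[0,0,0],[0,0,0]],"gripper":[0.6,0.4,0.2,0.2]}'
```

```text
clock: 1.88
tool_pos: [0.4496, 0.3464, 0.0685]
orientation: [[1.0, -0.022, 0.003], [-0.022, -1.0, 0.001], [0.003, -0.001, -1.0]]
wrist_force: [0.7, -0.4, -0.2]
finger_gap: 1.0
clock: 2.38
tool_pos: [0.45, 0.3468, 0.0692]
orientation: [[1.0, -0.021, 0.004], [-0.021, -1.0, 0.002], [0.004, -0.002, -1.0]]
wrist_force: [-0.3, -0.1, 4.4]
finger_gap: 0.502
```

```bash
python3 -m inch '{"translation":[[0,0,0],[0,0,0.01],[0,0,0.03]],"dr":[[0,0,0],[0,0,0],[0,0,0]],"gripper":[0.2,0.2,0.2]}'
python3 - <<'E'
from h import *
im,d=cap('scene','s3')
o=cv2.resize(im[160:250,140:230],(600,600),interpolation=2)
cv2.imwrite('pics/c3.png',o[:,:,::-1])
E
```

```text
clock: 2.75
tool_pos: [0.4492, 0.3459, 0.0984]
orientation: [[1.0, -0.022, 0.001], [-0.022, -1.0, -0.001], [0.002, 0.001, -1.0]]
wrist_force: [0.3, 0.4, -0.6]
finger_gap: 0.504
```

View pics/c3.png

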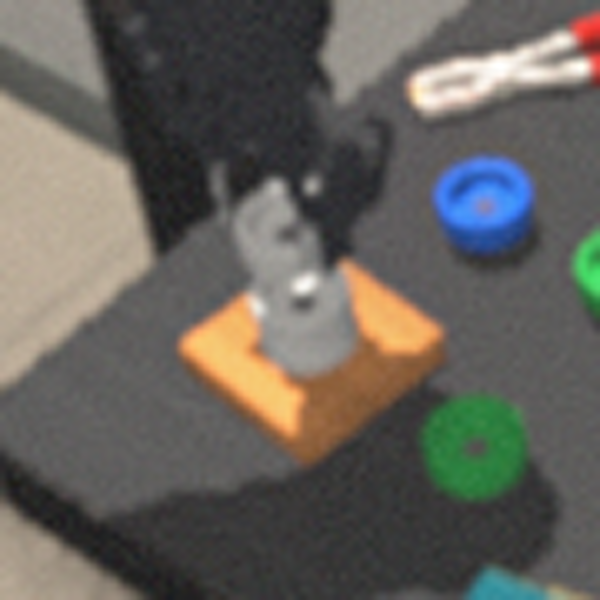

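The middle and bottom dies stay in the stand at about (305,320), and the top die hangs in the jaws at about (275,230). Next I'll carry it over the socket.

```bash
python3 -m inch '{"translation":[[0,0,0.015],[0.01,-0.025,0.02],[0.03,-0.065,0.02],[0.05,-0.11,0.02],[0.07,-0.16,0.02],[0.083,-0.19,0.02],[0.0878,-0.202,0.02],[0.0878,-0.202,0.02],[0.0878,-0.202,0.02]],"dr":[[0,0,0],[0,0,0],[0,0,0],[0,0,0],[0,0,0],[0,0,0],[0,0,0],[0,0,0],[0,0,0]],"gripper":[0.2,0.2,0.2,0.2,0.2,0.2,0.2,0.2,0.2]}'
python3 - <<'E'
from h import *
im,d=cap('scene','s4');cap('top','t4')
a=np.load('/tmp/t4.npz')['im']
o=np.hstack([cv2.resize(im[140:270,195:325],(400,400),interpolation=2),cv2.resize(a[120:250,150:280],(400,400),interpolation=2)])
cv2.imwrite('pics/c4.png',o[:,:,::-1]);print(manip.observe()['tool_pos'])
E
```

```text
clock: 3.92
tool_pos: [0.5384, 0.1464, 0.122]
orientation: [[1.0, -0.02, 0.006], [-0.02, -1.0, 0.004], [0.006, -0.004, -1.0]]
wrist_force: [0.3, -0.4, -0.4]
finger_gap: 0.502
[0.5382998  0.14658955 0.12198065]
```

View pics/c4.png

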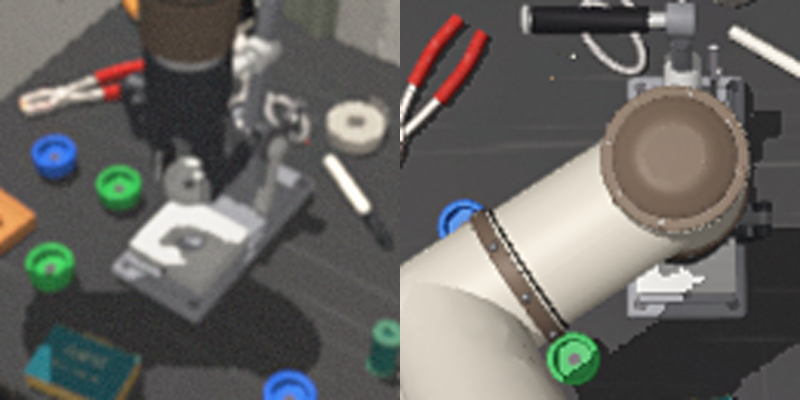

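```bash
python3 -m inch '{"translation":[[-0.0014,-0.0026,-0.01],[-0.0014,-0.0026,-0.03],[-0.0014,-0.0026,-0.045],[-0.0014,-0.0026,-0.05],[-0.0014,-0.0026,-0.05]],"dr":[[-0.2,0.3,0],[-0.2,0.3,0],[-0.2,0.3,0],[-0.2,0.3,0],[-0.2,0.3,0]],"gripper":[0.2,0.2,0.2,0.2,0.2]}'
python3 - <<'E'
from h import *
im,d=cap('scene','s5')
o=cv2.resize(im[175:255,220:300],(600,600),interpolation=2)
cv2.imwrite('pics/c5.png',o[:,:,::-1]);print(manip.observe()['tool_pos'])
E
```

```text
clock: 4.65
tool_pos: [0.5369, 0.144, 0.0716]
orientation: [[1.0, -0.019, 0.001], [-0.019, -1.0, -0.0], [0.001, 0.0, -1.0]]
wrist_force: [0.7, -0.4, -1.4]
finger_gap: 0.5
[0.53721293 0.14415859 0.07214869]
```

View pics/c5.png

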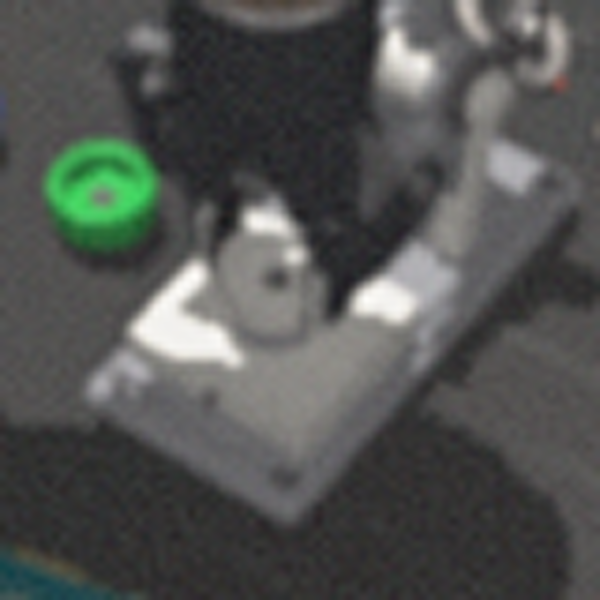

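```bash
python3 -m inch '{"translation":[[-0.0003,-0.0002,-0.005],[-0.0003,-0.0002,-0.01],[-0.0003,-0.0002,-0.01]],"dr":[[0,0,0],[0,0,0],[0,0,0]],"gripper":[0.2,0.2,0.2]}'
```

```text
clock: 5.08
tool_pos: [0.5366, 0.1437, 0.0617]
orientation: [[1.0, -0.019, 0.001], [-0.019, -1.0, 0.0], [0.001, -0.0, -1.0]]
wrist_force: [-0.3, 0.3, -0.5]
finger_gap: 0.503
```

```bash
python3 -m inch '{"translation":[[0,0,-0.003],[0,0,-0.006],[0,0,-0.0075],[0,0,-0.0075]],"dr":[[0,0,0],[0,0,0],[0,0,0],[0,0,0]],"gripper":[0.2,0.2,0.2,0.2]}'
```

```text
clock: 5.58
tool_pos: [0.5366, 0.1438, 0.0552]
orientation: [[1.0, -0.018, 0.001], [-0.018, -1.0, -0.0], [0.001, 0.0, -1.0]]
wrist_force: [-2.9, -0.5, 6.4]
finger_gap: 0.505
```

```bash
python3 -m inch '{"translation":[[0,0,-0.001],[0,0,-0.001]],"dr":[[0,0,0],[0,0,0]],"gripper":[0.2,0.2]}'
python3 -m inch '{"translation":[[0,0,0],[0,0,0],[0,0,0],[0,0,0]],"dr":[[0,0,0],[0,0,0],[0,0,0],[0,0,0]],"gripper":[0.6,0.7,0.7,0.7]}'
python3 -m inch '{"translation":[[0,0,0.01],[0,0,0.04],[-0.01,0.01,0.08],[-0.04,0.06,0.12],[-0.07,0.10,0.16],[-0.07,0.15,0.20],[-0.07,0.15,0.20]],"dr":[[0,0,0],[0,0,0],[0,0,0],[0,0,0],[0,0,0],[0,0,0],[0,0,0]],"gripper":[0.7,0.7,0.7,0.7,0.7,0.7,0.7]}'
python3 - <<'E'
from h import *
im,d=cap('scene','s6');cap('top','t6')
z=np.load('/tmp/t6.npz');a=z['im']
o=np.hstack([cv2.resize(im[175:255,220:300],(400,400),interpolation=2),cv2.resize(a[160:240,200:280],(400,400),interpolation=2)])
cv2.imwrite('pics/c6.png',o[:,:,::-1])
for n,D in(('top',z['d']),('scene',d)):
    P=cloud(n,D);r=np.hypot(P[...,0]-.5365,P[...,1]-.1437)
    m=(r>.0175)&(r<.022)&(P[...,2]>.03)&(P[...,2]<.08);b=(r>.03)&(r<.038)&(abs(P[...,2]-.04)<.02);print(n,m.sum(),np.median(P[m][:,2]),np.median(P[b][:,2]))
    q=P[m];A=np.c_[q[:,:2],np.ones(len(q))];print(np.linalg.lstsq(A,q[:,2],rcond=None)[0])
E
```

```text
clock: 5.82
tool_pos: [0.5366, 0.1438, 0.0552]
orientation: [[1.0, -0.018, 0.001], [-0.018, -1.0, -0.0], [0.001, 0.0, -1.0]]
wrist_force: [-2.0, -1.2, 5.9]
finger_gap: 0.504
clock: 6.32
tool_pos: [0.5366, 0.1437, 0.0551]
orientation: [[1.0, -0.018, 0.001], [-0.018, -1.0, -0.0], [0.001, 0.0, -1.0]]
wrist_force: [-0.4, 0.0, 0.1]
finger_gap: 0.699
clock: 7.2
tool_pos: [0.4672, 0.2971, 0.2593]
orientation: [[1.0, -0.014, 0.007], [-0.014, -1.0, 0.005], [0.007, -0.006, -1.0]]
wrist_force: [0.4, -0.1, 0.2]
finger_gap: 0.702
top 69 0.057543851477520835 0.04030688350819833
[ 0.01226169 -0.10412793  0.06484421]
scene 53 0.05504498537985525 0.03824906424268665
[0.03518725 0.05906819 0.02651852]
```

View pics/c6.png

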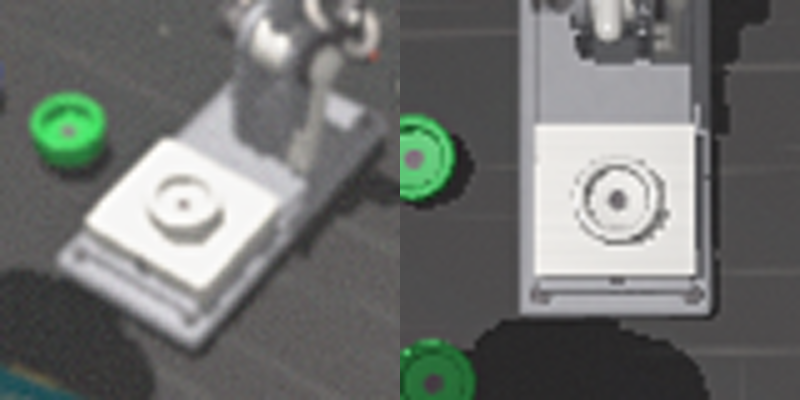

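The die is home: its rim is about 17 mm above the bed and level. It shows concentric with the socket at (185,203) left and (618,200) right. Next is the lever.

Run:
```python
from h import *
s=manip.observe();print(s['joint_pos'],s['tool_pos'])
z=np.load('/tmp/t6.npz');im=z['im'].astype(int);P=cloud('top',z['d'])
m=(im.max(-1)<60)&(P[...,2]>.26)&(P[...,2]<.3)&(P[...,0]>.6)&(P[...,0]<.72)&(P[...,1]>.12)&(P[...,1]<.28)
v,u=np.nonzero(m);print(u.min(),u.max(),v.min(),v.max(),P[m].mean(0))
for uu in(195,210,226):
  vs=v[u==uu];print(uu,vs.min(),vs.max(),onz('top',uu,(vs.min()+vs.max())/2,.272))
cv2.imwrite('pics/c7.png',cv2.resize(z['im'][90:180,170:290],(640,480),interpolation=2)[:,:,::-1])
```

```text
[ 8.57632286e-01  2.51174138e-01 -1.58911948e-01  8.92429283e-04
 -1.15820248e+00  6.95999293e-01] [0.46646255 0.2946238  0.25603921]
192 230 122 130 [0.66658421 0.20410253 0.27934536]
195 122 130 [0.66957787 0.23887823 0.272     ]
210 122 129 [0.66995645 0.20661472 0.272     ]
226 122 129 [0.66917586 0.17216149 0.272     ]
```

View pics/c7.png

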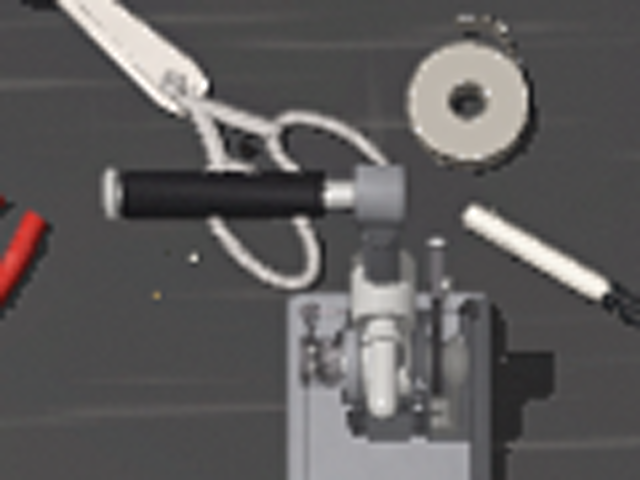

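```bash
python3 -m inch '{"translation":[[0,0,0.04],[0.01,0,0.075],[0.03,-0.01,0.09],[0.06,-0.02,0.09],[0.09,-0.03,0.09],[0.12,-0.05,0.09],[0.15,-0.07,0.09],[0.18,-0.08,0.09],[0.2015,-0.0886,0.09],[0.2015,-0.0886,0.09],[0.2015,-0.0886,0.09],[0.2015,-0.0886,0.09]],"dr":[[0,0,-9],[0,0,-18],[0,0,-27],[0,0,-36],[0,0,-45],[0,0,-54],[0,0,-63],[0,0,-72],[0,0,-81],[0,0,-90],[0,0,-90.5],[0,0,-90.5]],"gripper":[0.7,0.7,0.7,0.7,0.7,0.7,0.7,0.7,0.7,0.7,0.7,0.7]}'
python3 - <<'E'
from h import *
s=manip.observe();print(s['joint_pos'],s['tool_pos'])
im,d=cap('scene','s8');o=cv2.resize(im[60:220,200:360],(600,600),interpolation=2);cv2.imwrite('pics/c8.png',o[:,:,::-1])
E
```

```text
clock: 8.8
tool_pos: [0.6677, 0.2052, 0.3453]
orientation: [[-0.024, -1.0, -0.0], [-1.0, 0.024, -0.003], [0.003, 0.0, -1.0]]
wrist_force: [0.3, -0.4, -0.8]
finger_gap: 0.697
[ 0.53004175  0.47792711  0.3980632   0.0025063  -1.49264558 -0.55442488] [0.66768846 0.2052125  0.34525282]
```

View pics/c8.png

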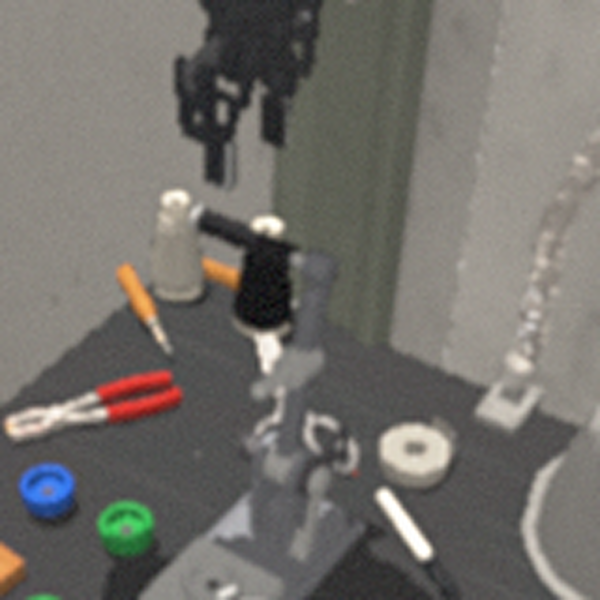

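The gripper is above the sleeve, which is at (245,228) in the crop, with the jaws straddling it fore and aft.

```bash
python3 -m inch '{"translation":[[0,0.001,-0.04],[0,0.001,-0.07],[0,0.001,-0.078],[0,0.001,-0.078],[0,0.001,-0.078]],"dr":[[0,0,0],[0,0,0],[0,0,0],[0,0,0],[0,0,0]],"gripper":[0.7,0.7,0.7,0.7,0.7]}'
python3 -m inch '{"translation":[[0,0,0],[0,0,0],[0,0,0],[0,0,0],[0,0,0]],"dr":[[0,0,0],[0,0,0],[0,0,0],[0,0,0],[0,0,0]],"gripper":[0.5,0.3,0,0,0]}'
python3 - <<'E'
from h import *
s=manip.observe();print(s['tool_pos'],s['wrist_force'])
im,d=cap('scene','s9');o=cv2.resize(im[80:180,220:320],(600,600),interpolation=2);cv2.imwrite('pics/c9.png',o[:,:,::-1])
E
```

```text
clock: 9.48
tool_pos: [0.6683, 0.2068, 0.2697]
orientation: [[-0.024, -1.0, 0.004], [-1.0, 0.024, -0.002], [0.001, -0.004, -1.0]]
wrist_force: [0.7, 0.6, 0.2]
finger_gap: 0.7
clock: 10.1
tool_pos: [0.6692, 0.2069, 0.2706]
orientation: [[-0.023, -1.0, 0.006], [-1.0, 0.023, -0.001], [0.001, -0.006, -1.0]]
wrist_force: [2.7, 1.2, 2.9]
finger_gap: 0.203
[0.66917053 0.20690678 0.27060962] [2.74769889 1.18442495 2.90930922]
```

View pics/c9.png

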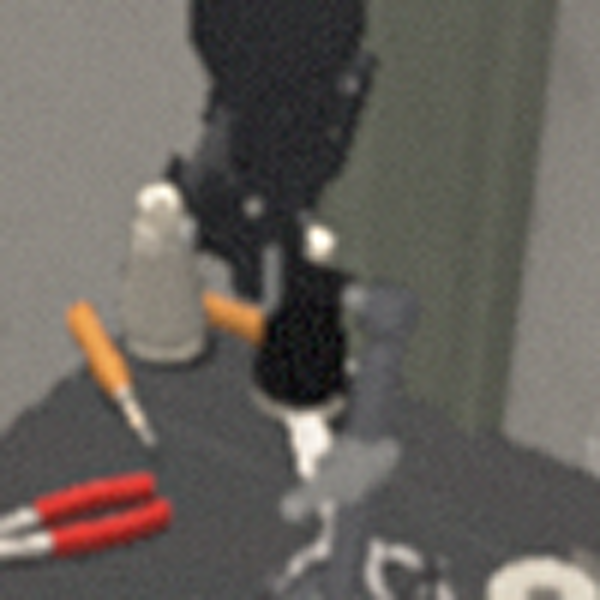

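The sleeve is held at (310,280), with the fingers closed to about 17 mm on it. The lever leads down in arcs, in stages.

```bash
python3 -m inch '{"translation":[[-0.0152,0.0003,0.002],[-0.0304,0.0007,0.0027],[-0.0457,0.001,0.002],[-0.0608,0.0014,0],[-0.0757,0.0017,-0.0033],[-0.0903,0.002,-0.0079],[-0.1044,0.0024,-0.0137],[-0.1179,0.0027,-0.0207],[-0.1179,0.0027,-0.0207],[-0.1179,0.0027,-0.0207]],"dr":[[0,0,0],[0,0,0],[0,0,0],[0,0,0],[0,0,0],[0,0,0],[0,0,0],[0,0,0],[0,0,0],[0,0,0]],"gripper":[0,0,0,0,0,0,0,0,0,0]}'
python3 - <<'E'
from h import *
s=manip.observe();print(s['tool_pos'],s['wrist_force'],s['torque'])
im,d=cap('scene','s10');cap('top','t10');a=np.load('/tmp/t10.npz')['im']
o=np.hstack([cv2.resize(im[100:240,200:340],(400,400),interpolation=2),cv2.resize(a[100:240,150:290],(400,400),interpolation=2)]);cv2.imwrite('pics/c10.png',o[:,:,::-1])
E
```

```text
clock: 11.4
tool_pos: [0.5517, 0.2094, 0.2492]
orientation: [[-0.023, -1.0, 0.006], [-1.0, 0.023, -0.002], [0.001, -0.006, -1.0]]
wrist_force: [6.4, -1.2, -3.6]
finger_gap: 0.199
[0.55171383 0.20942784 0.24919894] [ 6.35706232 -1.227539   -3.56551541] [-0.17070356 -1.58863482  0.00962474]
```

View pics/c10.png

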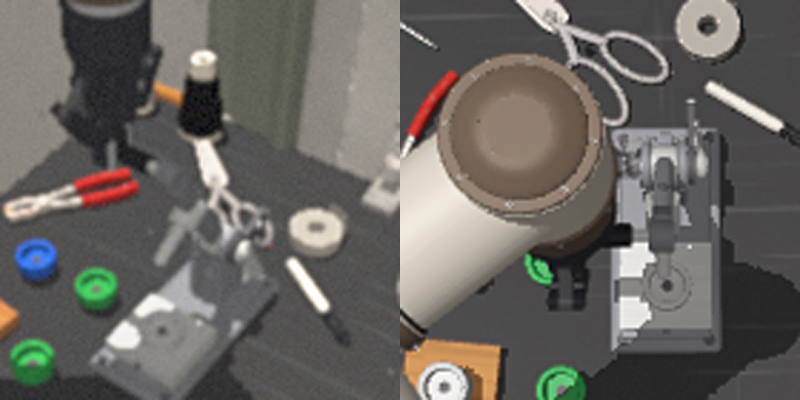

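The lever is about halfway, at roughly 60° above level. The gripper still has the sleeve at (145,160), and the die still looks seated at (160,330) left and (667,287) right.

```bash
python3 -m inch '{"translation":[[-0.0127,0.0003,-0.0084],[-0.0247,0.0006,-0.0176],[-0.0359,0.0008,-0.0279],[-0.0462,0.001,-0.0391],[-0.0554,0.0012,-0.0511],[-0.0636,0.0014,-0.0639],[-0.0636,0.0014,-0.0639],[-0.0636,0.0014,-0.0639]],"dr":[[0,0,0],[0,0,0],[0,0,0],[0,0,0],[0,0,0],[0,0,0],[0,0,0],[0,0,0]],"gripper":[0,0,0,0,0,0,0,0]}'
python3 - <<'E'
from h import *
s=manip.observe();print(s['tool_pos'],s['wrist_force'],s['torque'])
im,d=cap('scene','s11');cap('top','t11');a=np.load('/tmp/t11.npz')['im']
o=np.hstack([cv2.resize(im[120:240,190:310],(400,400),interpolation=2),cv2.resize(a[100:240,150:290],(400,400),interpolation=2)]);cv2.imwrite('pics/c11.png',o[:,:,::-1])
E
```

```text
clock: 12.5
tool_pos: [0.4885, 0.2108, 0.1851]
orientation: [[-0.023, -1.0, 0.006], [-1.0, 0.023, -0.002], [0.002, -0.006, -1.0]]
wrist_force: [4.4, -1.4, 1.2]
finger_gap: 0.201
[0.48847717 0.21082187 0.18511979] [ 4.37681967 -1.44211387  1.18561215] [-0.46669363 -1.33902878  0.02011364]
```

View pics/c11.png

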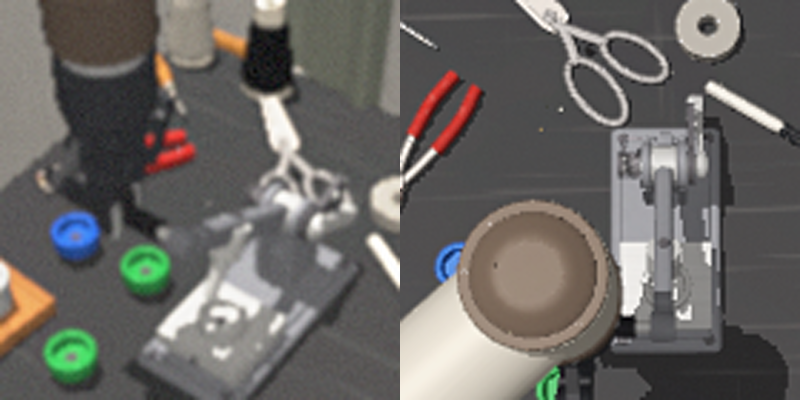

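The gripper still holds the sleeve at (165,230) left, about 30° above level and before the teeth. From here I'll use small steps and watch the force.

```bash
python3 -m inch '{"translation":[[-0.005,0.0001,-0.0096],[-0.0096,0.0002,-0.0192],[-0.0096,0.0002,-0.0192]],"dr":[[0,0,0],[0,0,0],[0,0,0]],"gripper":[0,0,0]}' | egrep 'clock|tool|wrist'
python3 -m inch '{"translation":[[-0.0013,0,-0.0032],[-0.0013,0,-0.0032]],"dr":[[0,0,0],[0,0,0]],"gripper":[0,0]}'| egrep 'tool|wrist'
python3 -m inch '{"translation":[[-0.0012,0,-0.0032],[-0.0012,0,-0.0032]],"dr":[[0,0,0],[0,0,0]],"gripper":[0,0]}'| egrep 'tool|wrist'
python3 -m inch '{"translation":[[-0.0011,0,-0.0032],[-0.0011,0,-0.0032]],"dr":[[0,0,0],[0,0,0]],"gripper":[0,0]}'| egrep 'tool|wrist'
```

```text
clock: 12.98
tool_pos: [0.479, 0.211, 0.1658]
wrist_force: [4.5, -2.0, 3.9]
tool_pos: [0.4782, 0.2111, 0.1638]
wrist_force: [3.4, -2.0, 7.3]
tool_pos: [0.4777, 0.2111, 0.1624]
wrist_force: [1.9, -3.8, 11.0]
tool_pos: [0.4764, 0.2111, 0.1592]
wrist_force: [3.9, -0.9, 2.5]
```

```bash
python3 -m inch '{"translation":[[-0.0009,0,-0.0025],[-0.0009,0,-0.0025]],"dr":[[0,0,0],[0,0,0]],"gripper":[0,0]}'| egrep 'tool|wrist'
python3 -m inch '{"translation":[[-0.0009,0,-0.0025],[-0.0009,0,-0.0025]],"dr":[[0,0,0],[0,0,0]],"gripper":[0,0]}'| egrep 'tool|wrist'
python3 -m inch '{"translation":[[-0.0009,0,-0.0025],[-0.0009,0,-0.0025]],"dr":[[0,0,0],[0,0,0]],"gripper":[0,0]}'| egrep 'tool|wrist'
python3 -m inch '{"translation":[[-0.0008,0,-0.0025],[-0.0008,0,-0.0025]],"dr":[[0,0,0],[0,0,0]],"gripper":[0,0]}'| egrep 'tool|wrist'
```

```text
tool_pos: [0.4749, 0.211, 0.1554]
wrist_force: [4.4, 0.4, -3.7]
tool_pos: [0.474, 0.2111, 0.1525]
wrist_force: [4.2, -1.6, -0.5]
tool_pos: [0.4733, 0.2112, 0.1503]
wrist_force: [4.3, -1.4, 2.4]
tool_pos: [0.4727, 0.2112, 0.1482]
wrist_force: [3.5, -2.1, 3.7]
```

The force rose to 11 N at z = 0.162, then fell to −3.7 N at 0.155. That is click 1, with its crest at about 0.159.

```bash
python3 -m inch '{"translation":[[-0.0008,0,-0.0025],[-0.0008,0,-0.0025]],"dr":[[0,0,0],[0,0,0]],"gripper":[0,0]}'| egrep 'tool|wrist'
python3 -m inch '{"translation":[[-0.0007,0,-0.0025],[-0.0007,0,-0.0025]],"dr":[[0,0,0],[0,0,0]],"gripper":[0,0]}'| egrep 'tool|wrist'
python3 -m inch '{"translation":[[-0.0006,0,-0.0025],[-0.0006,0,-0.0025]],"dr":[[0,0,0],[0,0,0]],"gripper":[0,0]}'| egrep 'tool|wrist'
python3 -m inch '{"translation":[[-0.0006,0,-0.0025],[-0.0006,0,-0.0025]],"dr":[[0,0,0],[0,0,0]],"gripper":[0,0]}'| egrep 'tool|wrist'
```

```text
tool_pos: [0.4721, 0.2112, 0.1462]
wrist_force: [3.2, -3.0, 4.8]
tool_pos: [0.4717, 0.2112, 0.1447]
wrist_force: [2.2, -1.9, 7.4]
tool_pos: [0.4715, 0.2112, 0.1436]
wrist_force: [2.5, -2.0, 10.6]
tool_pos: [0.4713, 0.2112, 0.1427]
wrist_force: [0.1, -1.4, 10.0]
```

```bash
python3 -m inch '{"translation":[[-0.0005,0,-0.003],[-0.0005,0,-0.003]],"dr":[[0,0,0],[0,0,0]],"gripper":[0,0]}'| egrep 'tool|wrist'
python3 -m inch '{"translation":[[-0.0006,0,-0.0025],[-0.0006,0,-0.0025]],"dr":[[0,0,0],[0,0,0]],"gripper":[0,0]}'| egrep 'tool|wrist'
python3 -m inch '{"translation":[[-0.0006,0,-0.0025],[-0.0006,0,-0.0025]],"dr":[[0,0,0],[0,0,0]],"gripper":[0,0]}'| egrep 'tool|wrist'
python3 -m inch '{"translation":[[-0.0005,0,-0.002],[-0.0005,0,-0.002]],"dr":[[0,0,0],[0,0,0]],"gripper":[0,0]}'| egrep 'tool|wrist|clock'
```

```text
tool_pos: [0.4704, 0.2112, 0.1395]
wrist_force: [3.7, -0.5, 1.0]
tool_pos: [0.4698, 0.2112, 0.1369]
wrist_force: [2.7, -0.9, 3.6]
tool_pos: [0.469, 0.2112, 0.1339]
wrist_force: [3.9, -1.1, 1.9]
clock: 16.73
tool_pos: [0.4686, 0.2112, 0.1316]
wrist_force: [3.8, -1.1, 1.4]
```

```bash
python3 -m inch '{"translation":[[-0.0004,0,-0.0025],[-0.0004,0,-0.0025]],"dr":[[0,0,0],[0,0,0]],"gripper":[0,0]}'| egrep 'tool|wrist'
python3 -m inch '{"translation":[[-0.0004,0,-0.0025],[-0.0004,0,-0.0025]],"dr":[[0,0,0],[0,0,0]],"gripper":[0,0]}'| egrep 'tool|wrist'
python3 -m inch '{"translation":[[-0.0004,0,-0.0025],[-0.0004,0,-0.0025]],"dr":[[0,0,0],[0,0,0]],"gripper":[0,0]}'| egrep 'tool|wrist'
python3 -m inch '{"translation":[[-0.0003,0,-0.002],[-0.0003,0,-0.002]],"dr":[[0,0,0],[0,0,0]],"gripper":[0,0]}'| egrep 'tool|wrist|clock'
```

```text
tool_pos: [0.4681, 0.2113, 0.1292]
wrist_force: [3.0, -0.4, 3.4]
tool_pos: [0.4678, 0.2113, 0.127]
wrist_force: [2.3, -1.2, 6.0]
tool_pos: [0.4676, 0.2113, 0.1254]
wrist_force: [2.9, -2.0, 8.5]
clock: 17.73
tool_pos: [0.4674, 0.2113, 0.1242]
wrist_force: [1.0, -2.1, 8.3]
```

```bash
python3 -m inch '{"translation":[[-0.0003,0,-0.0025],[-0.0003,0,-0.0025]],"dr":[[0,0,0],[0,0,0]],"gripper":[0,0]}'| egrep 'tool|wrist'
python3 -m inch '{"translation":[[-0.0003,0,-0.0025],[-0.0003,0,-0.0025]],"dr":[[0,0,0],[0,0,0]],"gripper":[0,0]}'| egrep 'tool|wrist'
python3 -m inch '{"translation":[[-0.0002,0,-0.0025],[-0.0002,0,-0.0025]],"dr":[[0,0,0],[0,0,0]],"gripper":[0,0]}'| egrep 'tool|wrist|clock'
```

```text
tool_pos: [0.4671, 0.2113, 0.1225]
wrist_force: [1.7, -1.8, 8.3]
tool_pos: [0.4669, 0.2113, 0.1208]
wrist_force: [2.0, -1.1, 7.0]
clock: 18.48
tool_pos: [0.4666, 0.2113, 0.1189]
wrist_force: [1.2, -0.8, 7.1]
```

```bash
python3 -m inch '{"translation":[[-0.0002,0,-0.0022],[-0.0002,0,-0.0022]],"dr":[[0,0,0],[0,0,0]],"gripper":[0,0]}'| egrep 'tool|wrist'
python3 -m inch '{"translation":[[-0.0002,0,-0.0022],[-0.0002,0,-0.0022]],"dr":[[0,0,0],[0,0,0]],"gripper":[0,0]}'| egrep 'tool|wrist'
python3 -m inch '{"translation":[[-0.0002,0,-0.002],[-0.0002,0,-0.002]],"dr":[[0,0,0],[0,0,0]],"gripper":[0,0]}'| egrep 'tool|wrist|clock'
```

```text
tool_pos: [0.4665, 0.2113, 0.1173]
wrist_force: [1.9, -0.5, 6.7]
tool_pos: [0.4663, 0.2113, 0.1156]
wrist_force: [2.0, -1.5, 5.7]
clock: 19.23
tool_pos: [0.4661, 0.2113, 0.114]
wrist_force: [1.7, -1.0, 5.9]
```

```bash
python3 -m inch '{"translation":[[-0.0001,0,-0.002],[-0.0001,0,-0.002]],"dr":[[0,0,0],[0,0,0]],"gripper":[0,0]}'| egrep 'tool|wrist'
python3 -m inch '{"translation":[[-0.0001,0,-0.002],[-0.0001,0,-0.002]],"dr":[[0,0,0],[0,0,0]],"gripper":[0,0]}'| egrep 'tool|wrist|clock|gap'
python3 - <<'E'
from h import *
im,d=cap('scene','s12');cap('top','t12');a=np.load('/tmp/t12.npz')['im']
o=np.hstack([cv2.resize(im[120:240,190:310],(400,400),interpolation=2),cv2.resize(a[120:240,170:290],(400,400),interpolation=2)]);cv2.imwrite('pics/c12.png',o[:,:,::-1])
E
```

```text
tool_pos: [0.4659, 0.2113, 0.1123]
wrist_force: [2.6, 0.1, 5.0]
clock: 19.73
tool_pos: [0.4658, 0.2113, 0.1107]
wrist_force: [1.8, -1.0, 4.5]
finger_gap: 0.199
```

View pics/c12.png

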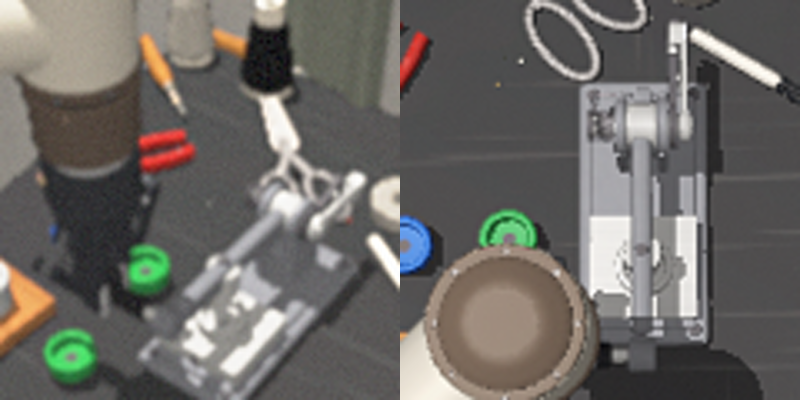

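```bash
python3 -m inch '{"translation":[[-0.0001,0,-0.002],[-0.0001,0,-0.002]],"dr":[[0,0,0],[0,0,0]],"gripper":[0,0]}'| egrep 'tool|wrist'
python3 -m inch '{"translation":[[0,0,-0.0015],[0,0,-0.0015],[0,0,-0.0015]],"dr":[[0,0,0],[0,0,0],[0,0,0]],"gripper":[0,0,0]}'| egrep 'tool|wrist|clock|gap'
```

```text
tool_pos: [0.4657, 0.2113, 0.1092]
wrist_force: [1.4, -1.2, 6.4]
clock: 20.45
tool_pos: [0.4657, 0.2113, 0.1084]
wrist_force: [1.3, -1.5, 8.1]
finger_gap: 0.199
```

```bash
python3 -m inch '{"translation":[[0,0,0],[0,0,0],[0,0,0],[0,0,0]],"dr":[[0,0,0],[0,0,0],[0,0,0],[0,0,0]],"gripper":[0,0,0,0]}'| egrep 'tool|wrist|clock|gap'
python3 - <<'E'
from h import *
im,d=cap('scene','s13');cap('top','t13');a=np.load('/tmp/t13.npz')['im']
o=np.hstack([cv2.resize(im[130:280,160:310],(400,400),interpolation=2),cv2.resize(a[100:280,120:300],(400,400),interpolation=2)]);cv2.imwrite('pics/c13.png',o[:,:,::-1])
E
```

```text
clock: 20.95
tool_pos: [0.4657, 0.2113, 0.1089]
wrist_force: [2.4, -1.0, 6.4]
finger_gap: 0.2
```

View pics/c13.png

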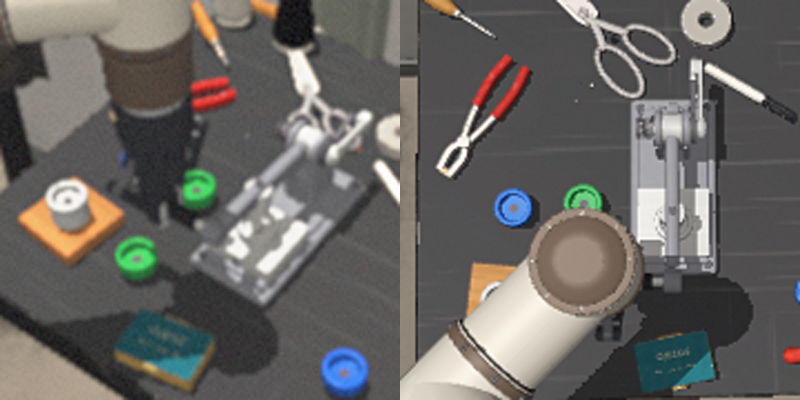

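The gripper holds the lever just above level. The two remaining dies stand in the stand at (70,205), the die is under the punch at about (675,218) right, and the bystanders are where they were. The hold is steady, so I'm handing in.

```bash
python3 -c "
from plant import order
print(order.sign_off())"
```

```text
the job is handed in; nothing more can be done
None
```

The top die is seated in the press, and the arm is still holding the lever by its grip in the notch after the third click. I handed the job in at about 21 s.

- **Die:** It went into the socket without catching. It stopped against the bed at about 6 N, with its rim about 17 mm above the bed by depth reading (18 mm nominal). The other two dies stay stacked in the stand.
- **Clicks:** I stepped the lever down in 2–3 mm steps and felt three force peaks, at tool heights of about 162, 143 and 123 mm.
    - **After the third:** The force eased to 4.5 N at 111 mm, then began to rise again. I stopped at about 109 mm, in the notch. The fourth crest should be about 11 mm lower and was not reached.
    - **Check on the count:** The third peak was softer than the first two because the punch was pressing by then. The even spacing, with the first click about 9 mm high (within the ±12 mm setting tolerance), fits a count of three.
- **Last check:** The hold was steady at 6.4 N with the fingers closed on the sleeve (gap 0.20). In the pictures, the bystanders and the blue and green look-alikes in view had not moved. The arm hides the die's rim at the end, so its seating was last measured before the lever came down.

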